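# Stow two logger sticks battery end down on a sloping rest

## Robot

A 6-joint arm with a two-finger parallel gripper is mounted at the origin on a cart in front of the work surface, level with it; the furniture and walls round the work are solid. World frame = base frame: x ahead of the robot, y to its left, z up, the work surface at z = 0. Lengths are in m, angles in rad, forces in N, time in s.
With the tool pointing down it reaches from about 0.35 to 0.975 m from the base axis. Payload 4.9 kg.
Tool frame: the origin (TCP) lies at the very end of the fingers, on their centre line; the grasp point (between the pads) lies 19 mm behind it (pinch_z is the distance from the TCP to the grasp point, in m); z points along the fingers, y is the line along which they close (so a half turn about z gives the same grasp; the last joint's range is limited). The gripper opens to 85 mm and grips with 20 to 120 N. Pads are 22 mm wide; open, the fingers measure 114 mm over their backs; the gripper's body (76 mm by 85 mm) begins 54 mm behind the grasp point. The pads swing forward as they close: fully open they stand 13 mm farther back than shut.
Start: joints at [-1.314, 0.053, 1.613, -0, 1.476, -0.119], TCP at [0.229, -0.581, 0.231] pointing down, gripper open.
Joint ranges: [-3.01, 3.01], [-1.01, 2.22], [0.06, 2.58], [-1.02, 4.17], [0.09, 2.62], [-3.14, 3.14]. Speed limits (rad/s): [2.57, 2.57, 3.14, 3.14, 3.14, 3.14].

## Interface

Orientations are given as a unit quaternion [w, x, y, z].
In Python, from plant import * gives the robot as it stands. The module is installed in compiled form; this text tells all that it offers.
- The arm moves only by the tool play_rows, never from a script. Its arguments are lists of equal length, an entry for each row: "linear": the shift along the world's x, y, z in m, a list of three; "turn": the turn about the world's z in degrees. A call has 1 to 8 rows; each row shifts and turns the commanded pose from where the row before left it; what a row does not reach is not made up. A row lasts 1/8 s, in which the tool goes at most 62.5 mm and 10.7 degrees, less where a joint would pass 70% of its speed; a pose out of reach is approached as far as the arm can. A call is refused whole if a number of a shift passes 0.0625 or a number of a turn 10.7, either way. A call with a gripper value outside its range is refused whole. "hand" is the finger opening in m, from 0 to 0.0854, set as the call begins (left out, the last holds). The fingers move at their own pace and stop on an object; the grip force is fixed at half the most. Time passes only in rows, so rows that do not move let the fingers close. It gives the time, the measured TCP pose, the force, the opening and the grip force at its end, in the units of the state.
- state(): the state, without advancing time (a new reading comes with each control period).
- grab_frame(name): name is "scene" or "top" or "wrist"; returns the picture (420x560x3 uint8, red, green, blue); there is no depth.
- camera_info(name): a dict with "camera_matrix" (3x3 intrinsics, pixels), "distortion" ([k1, k2, p1, p2, k3] as OpenCV has them; the pictures are not rectified), "origin" and "attitude" of the camera in the world; the wrist camera has in their place "mount" (4x4, takes a point from camera to tool coordinates, whose origin is the TCP and whose axes are the flange's). Camera axes: x right, y down, z forward; pixel columns grow to the right and rows downward; lengths in m; the calibration is good to about 2 mm. A picture is of the moment at which its call begins: read the wrist's pose just before it. camera_info takes no time and is no camera call.
- job_done(): hands the job in; it is judged then, once.
Trained networks look in the newest picture that a camera, given by its name, has taken for a name from the list of things; names that differ only in an ending like _2 or _b are one class to them, and where a whole thing is asked for, a point or a joint stands for the part that bears it (a point fixed in the world has none). Each returns a list of dicts, best first, with "p" (0 to 1); they miss things now and then, are a little off and sometimes report something else, mostly with a low value. They report only what shows in the picture. A call takes as long as a camera call.
- trace(camera, thing): "region" (420x560 bool, what is visible of it) and "location" ([column, row] in pixels, amid what is visible of it).
The state is a dict: "time": time; "joint_pos": joint angles; "joint_vel": joint speeds; "joint_efforts": joint torques, N m; "tool_pos": TCP position; "tool_rot": TCP orientation; "contact_force": force on the tool from outside, world axes, zero at the start; "ft_torque": the same for the moment, N m; "gripper_width": opening from 0.0 (shut) to 1.0 (fully open); "grasp_force": force on a finger pad.
Only numpy, scipy, OpenCV 4.12 (cv2) and the standard library are available. Lean on these libraries where they do the work, as an engineer would, in place of code of your own. Each camera call takes 0.05 s, during which the arm holds its last target. There are 200 camera calls.

## Task

The two flat aluminium logger sticks each have a heavy battery hidden in one end. Lift each stick to feel which end is the heavy one, then lay it flat in a lane of its own on the sloping metal rest, lengthwise, heavy end down and pushed home against the stop at the low end, and let go only where it will stay: never let a stick fall. Leave the white tray and the tape roll where they are.

Things in the scene. Friction and masses are not known exactly. Their poses are not given: they have to be found in the camera images.
- stick_a: Sealed logger stick: aluminium bar 160 x 30 x 24 mm along its x, y, z, grey cap at each end, both ends alike. Origin at its geometric middle. 0.3 to 0.5 kg. A hidden battery puts the centre of mass 40 mm off the middle towards one end; neither looks nor axes tell which. Lies flat on the worktop at any yaw. Held by the middle it pulls with about 0.16 N m
- stick_b: logger stick that looks just like stick_a (160 x 30 x 24 mm along x, y, z, origin at its geometric middle, hidden battery 40 mm off the middle at one end), but its heavy end is unknown too and independent of stick_a's. Lies flat on the worktop at any yaw
- deck: sloping deck of a fixed metal rest. Origin mid-width at the foot of the slope, on the deck surface at the stop's inner face, 75 mm above the worktop. x runs up the slope (0.38 rad above level, low end away from the robot), y to the right, z is the deck's normal. Surface z = 0 from x = 0 to 70 mm, y = -85 to 85 mm. The stop is a lip 14 mm high at x = 0.
- lane_left (a point): on the deck surface at the stop, middle of the left lane, seen from the robot (y = -40 mm in the deck's frame; same axes as the deck). Lanes are 79 mm wide, parted by a rib 5 mm wide and 9 mm high at y = 0. A stick laid here overhangs the deck's upper edge by 90 mm, so it can be held by its middle clear of the deck
- lane_right (a point): the same for the right lane (y = 40 mm in the deck's frame). A stick with its heavy end down at the stop stays; light end down it tips off the upper edge and falls. A stick does not slide down the slope by itself: push it against the stop
- tray_white: small white plastic tray, 68 x 130 x 25 mm, origin under its centre, long side along its y; stays where it is. (Room, for the arm: the hood's knob and switches stick out overhead at x = 0.22, y = -0.16 to 0.08, z = 0.86 m, so keep the elbow low or to one side; a gas tap stands at x = 0.61, y = -0.42, a burner at x = 0.58, y = -0.31)
- tape_roll: roll of beige tape, 63 mm across, 20 mm high, origin under its centre; stays where it is

How it is judged:
At the end, for the whole second after the job is handed in: Each stick lies at rest in a lane of its own, flat on the deck and along the slope (within 0.12 rad), wholly between the rib and the edge of its lane, its lower end within 4 mm of the stop, held by nothing but the rest (which only works with the heavy end down) (((x of stick_a in the frame of deck between 0.075 and 0.084 m and y of stick_a in the frame of deck between 0.015 and 0.07 m and z of stick_a in the frame of deck between 0.008 and 0.018 m and angle between the x axis of each of stick_a, stick_b and the x axis of deck, either way round below 0.12 rad and linear speed of each of stick_a, stick_b below 0.02 m/s and angular speed of each of stick_a, stick_b below 0.1 rad/s and x of stick_b in the frame of deck between 0.075 and 0.084 m and y of stick_b in the frame of deck between -0.07 and -0.015 m and z of stick_b in the frame of deck between 0.008 and 0.018 m) or (x of stick_a in the frame of deck between 0.075 and 0.084 m and y of stick_a in the frame of deck between -0.07 and -0.015 m and z of stick_a in the frame of deck between 0.008 and 0.018 m and angle between the x axis of each of stick_a, stick_b and the x axis of deck, either way round below 0.12 rad and linear speed of each of stick_a, stick_b below 0.02 m/s and angular speed of each of stick_a, stick_b below 0.1 rad/s and x of stick_b in the frame of deck between 0.075 and 0.084 m and y of stick_b in the frame of deck between 0.015 and 0.07 m and z of stick_b in the frame of deck between 0.008 and 0.018 m))); the robot touches nothing.
It fails at once if a logger stick is let fall (moving faster than 0.7 m/s out of the gripper) ((linear speed of stick_a above 0.7 m/s and contact force between stick_a and the fingers below 0.05 N) or (linear speed of stick_b above 0.7 m/s and contact force between stick_b and the fingers below 0.05 N)).
It fails at once if the white tray or the tape roll is moved by more than 30 mm (distance of any of tray_white, tape_roll from where it was at the start of the episode above 0.03 m).
It also fails if it takes over 72 s, if anything falls off the work surface, if the arm or the gripper's body presses on something with over 40 N, if the wrist force passes 120 N, or if a joint passes its speed limit or range.

## Working session

There is one attempt and no reset: what is moved stays moved. The work goes in short steps, Python scripts to look and compute and a tool call to move; the robot and the scene stay as the last step left them, time stands still between calls to the robot, and variables do not carry over. Pictures are saved under pics/ and viewed, at most 10 in all, crops included, and the job is handed in when it is done.

Besides the shell and the picture viewer there is one more tool, called as name(argument=value, ...), one argument or row to a line, values as JSON. play_rows: Moves the arm, as the interface text tells. Its arguments: {"type":"object","properties":{"linear":{"type":"array","items":{"type":"array","items":{"type":"number"}}},"turn":{"type":"array","items":{"type":"number"}},"hand":{"type":"number"}},"required":["linear","turn"]}

```bash
mkdir -p pics
cat > h.py <<'E'
from plant import *
import numpy as np, cv2
from scipy.spatial.transform import Rotation as R
def rot(q): return R.from_quat([q[1],q[2],q[3],q[0]]).as_matrix()
def cam(n):
    c=camera_info(n); K=np.array(c["camera_matrix"]);D=np.array(c["distortion"])
    if n=="wrist":
        s=state();T=np.eye(4);T[:3,:3]=rot(s["tool_rot"]);T[:3,3]=s["tool_pos"];M=T@np.array(c["mount"])
        return K,D,M[:3,:3],M[:3,3]
    a=np.array(c["attitude"]); A=a if a.shape==(3,3) else rot(a)
    return K,D,A,np.array(c["origin"])
def ray(C,px,z):
    K,D,A,o=C
    p=cv2.undistortPoints(np.array(px,float).reshape(-1,1,2),K,D).reshape(-1,2)
    d=np.c_[p,np.ones(len(p))]@A.T
    return o+d*((z-o[2])/d[:,2])[:,None]
def proj(C,X):
    K,D,A,o=C
    Xc=(np.array(X,float)-o)@A
    return cv2.projectPoints(Xc.reshape(-1,1,3),np.zeros(3),np.zeros(3),K,D)[0].reshape(-1,2)
def save(n,f): 
    im=grab_frame(n); cv2.imwrite("pics/"+f,im[:,:,::-1]); return im
E
python3 - <<'E'
from h import *
s=state();print({k:np.round(v,3) for k,v in s.items()})
a=save("scene","a.png");b=save("top","b.png")
for n in("scene","top"):
    C=cam(n);print(n,camera_info(n)["attitude"],C[3])
    for t in("stick_a","deck","tray_white","tape_roll"):
        for r in trace(n,t):
            m=r["region"].astype(np.uint8);c=max(cv2.findContours(m,0,2)[0],key=cv2.contourArea)
            q=cv2.boxPoints(cv2.minAreaRect(c))
            print(t,round(r["p"],2),np.round(r["location"]),m.sum(),np.round(ray(C,q,0.024 if t[0]=='s' else 0.02)[:,:2],3).tolist())
E
```

```text
{'time': np.float64(0.0), 'joint_pos': array([-1.314,  0.053,  1.614, -0.   ,  1.476, -0.119]), 'joint_vel': array([ 0.   , -0.   ,  0.   ,  0.002,  0.001, -0.002]), 'joint_efforts': array([-1.0000e-03, -3.9369e+01, -3.7018e+01, -0.0000e+00,  7.0000e-03,
       -0.0000e+00]), 'tool_pos': array([ 0.229, -0.581,  0.23 ]), 'tool_rot': array([-0.001,  0.982,  0.187, -0.   ]), 'contact_force': array([-0.403, -0.148,  1.088]), 'ft_torque': array([-0.055, -0.025,  0.018]), 'grasp_force': np.float64(0.0), 'gripper_width': np.float64(1.003)}
scene [ 0.14898715 -0.26259794  0.83029199 -0.46846596] [-0.01416925  0.86774943  0.6260689 ]
stick_a 0.82 [327. 179.] 522 [[0.629, -0.11], [0.663, -0.175], [0.501, -0.197], [0.475, -0.134]]
stick_a 0.64 [266. 295.] 1358 [[0.415, 0.403], [0.411, 0.224], [0.362, 0.25], [0.371, 0.419]]
deck 0.62 [270. 183.] 768 [[0.717, 0.039], [0.668, -0.205], [0.61, -0.143], [0.662, 0.083]]
tray_white 0.85 [344. 218.] 1062 [[0.445, 0.057], [0.456, -0.138], [0.369, -0.077], [0.368, 0.101]]
tape_roll 0.66 [190. 274.] 661 [[0.615, 0.355], [0.561, 0.316], [0.506, 0.376], [0.556, 0.412]]
top [ 0.12914348 -0.59426236  0.77717821 -0.16176598] [0.12787988 0.18292662 0.949242  ]
stick_a 0.79 [186. 302.] 1327 [[0.42, 0.397], [0.413, 0.234], [0.375, 0.235], [0.383, 0.394]]
deck 0.85 [284. 178.] 2210 [[0.675, 0.134], [0.642, -0.053], [0.568, -0.036], [0.6, 0.146]]
deck 0.33 [341. 256.] 1952 [[0.45, 0.043], [0.45, -0.094], [0.377, -0.086], [0.378, 0.046]]
tray_white 0.58 [342. 256.] 2037 [[0.452, 0.043], [0.453, -0.096], [0.377, -0.089], [0.376, 0.046]]
tape_roll 0.73 [150. 228.] 665 [[0.609, 0.381], [0.592, 0.319], [0.524, 0.331], [0.541, 0.391]]
tape_roll 0.44 [284. 185.] 2357 [[0.678, 0.136], [0.643, -0.056], [0.567, -0.038], [0.601, 0.148]]
```

View pics/a.png

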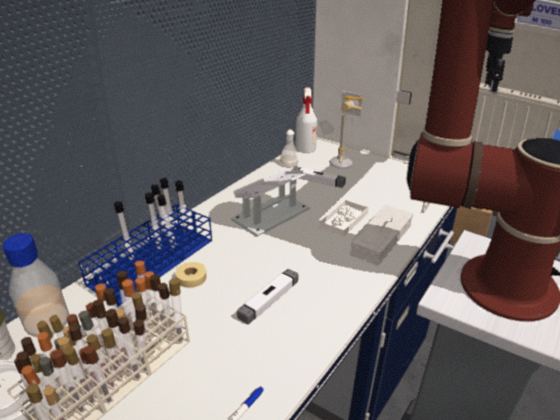

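View pics/b.png

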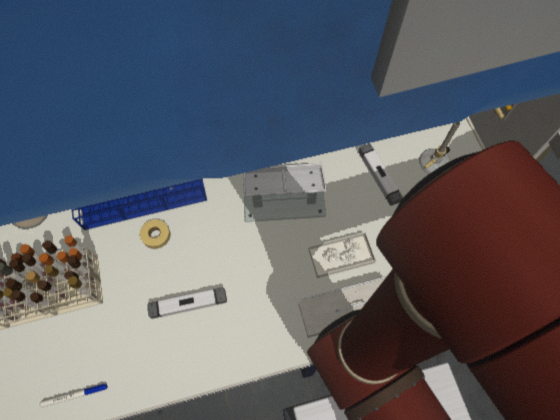

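Run:
```python
from h import *
b=cv2.imread("pics/b.png");C=cam("top")
cv2.imwrite("pics/c.png",cv2.resize(b[130:230,230:420],None,fx=4.2,fy=4.2,interpolation=2))
print(ray(C,[[365,148],[397,200],[150,304],[224,296]],.02).round(3))
```

```text
[[ 0.651 -0.159  0.02 ]
 [ 0.503 -0.183  0.02 ]
 [ 0.414  0.389  0.02 ]
 [ 0.39   0.239  0.02 ]]
```

View pics/c.png

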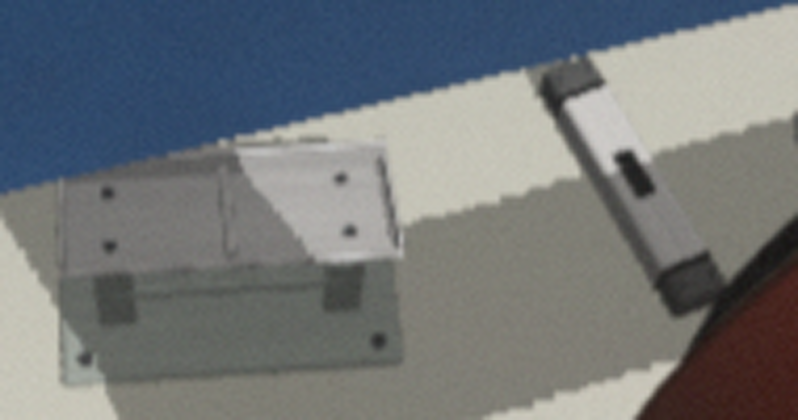

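play_rows(
  linear=[
    [0.028,0.045,0],
    [0.028,0.045,0],
    [0.028,0.045,0],
    [0.028,0.045,0],
    [0.028,0.045,0],
    [0.028,0.045,0],
    [0.035,0.025,0],
    [0.035,0.025,0],
  ],
  turn=[0,0,0,0,-3,-3,-3,-3],
)

```text
time: 1.5
tool_pos: [0.4684, -0.2602, 0.2317]
tool_rot: [0.0, 0.997, 0.082, 0.0]
contact_force: [0.5, -0.9, 0.3]
gripper_width: 1.0
grasp_force: 0.0
```

Run:
```python
from h import *
C=cam("top")
print(ray(C,[[244.8,195.5],[325.2,191.2]],.101).round(3))
s=state();print(s["joint_pos"].round(2))
C=cam("wrist");save("wrist","d.png")
for t in("stick_a","deck"):
    for r in trace("wrist",t):
        m=r["region"].astype(np.uint8);c=max(cv2.findContours(m,0,2)[0],key=cv2.contourArea)
        q=cv2.boxPoints(cv2.minAreaRect(c))
        print(t,round(r["p"],2),np.round(r["location"]),m.sum(),np.round(ray(C,q,0.02 if t[0]=='s' else 0.09)[:,:2],3).tolist())
```

```text
[[ 0.563  0.148  0.101]
 [ 0.528 -0.015  0.101]]
[-0.65 -0.16  1.82 -0.    1.48  0.76]
stick_a 0.69 [208.  63.] 4451 [[0.621, -0.149], [0.626, -0.181], [0.503, -0.2], [0.497, -0.165]]
deck 0.89 [ 7. 18.] 961 [[0.59, -0.017], [0.592, -0.043], [0.547, -0.044], [0.544, -0.017]]
```

View pics/d.png

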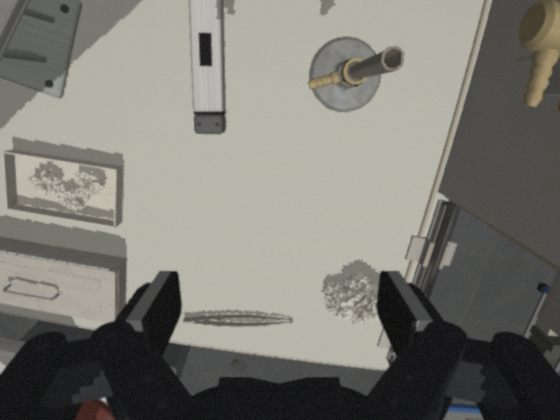

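play_rows(
  linear=[
    [0.037,0.03,0],
    [0.037,0.03,0],
    [0.036,0.03,-0.02],
    [0,0,-0.05],
    [0,0,-0.05],
    [0,0,-0.05],
    [0,0,-0.025],
    [0,0,-0.015],
  ],
  turn=[-0.4,0,0,0,0,0,0,0],
)

```text
time: 2.65
tool_pos: [0.5759, -0.172, 0.0195]
tool_rot: [-0.0, 0.997, 0.079, -0.001]
contact_force: [-0.3, 0.2, 0.2]
gripper_width: 0.998
grasp_force: 0.0
```

play_rows(
  linear=[
    [0,0,-0.0155],
    [0,0,0],
    [0,0,0],
    [0,0,0],
    [0,0,0],
    [0,0,0],
  ],
  turn=[0,0,0,0,0,0],
  hand=0,
)

```text
time: 3.4
tool_pos: [0.5786, -0.1718, 0.0074]
tool_rot: [0.001, 0.997, 0.08, 0.001]
contact_force: [0.4, 0.5, 5.0]
gripper_width: 0.336
grasp_force: 61.5
```

```bash
python3 -c "
from h import *
s=state();print(s['ft_torque'],s['contact_force'],s['grasp_force'],s['gripper_width'],s['tool_pos'])"
```

```text
[ 0.09649472 -0.02607076 -0.02064503] [0.37892591 0.51704558 4.96624339] 61.46840572357178 0.3363242568352498 [ 0.57862857 -0.17181003  0.00736931]
```

Gripped (opening ≈ 29 mm). Lift 60 mm gently and feel.

play_rows(
  linear=[
    [0,0,0.01],
    [0,0,0.02],
    [0,0,0.03],
    [0,0,0.04],
    [0,0,0.04],
    [0,0,0],
    [0,0,0],
  ],
  turn=[0,0,0,0,0,0,0],
)

```text
time: 4.28
tool_pos: [0.5763, -0.1709, 0.1441]
tool_rot: [-0.001, 0.997, 0.08, -0.001]
contact_force: [-0.2, 0.6, -5.9]
gripper_width: 0.331
grasp_force: 60.2
```

```bash
python3 -c "
from h import *
s=state();print(s['ft_torque'],s['contact_force'],s['grasp_force'],s['gripper_width'],s['tool_pos'])
save('wrist','e.png');save('scene','f.png')
C=cam('wrist')
for t in ('stick_a','deck'):
  for n in ('wrist','scene'):
    for r in trace(n,t): print(n,t,r['p'],r['location'],r['region'].sum())
a=cv2.imread('pics/f.png')[120:240,210:400]
b=cv2.imread('pics/e.png')
cv2.imwrite('pics/g.png',np.vstack([cv2.resize(b,(400,300)),cv2.resize(a,(475,300))[:,:400]]))
"
```

```text
[ 0.03210034 -0.14695464 -0.0217    ] [-0.24307697  0.59792328 -5.94083484] 60.210996866226196 0.3313468807753731 [ 0.57628341 -0.17089783  0.14411801]
scene stick_a 0.9 [328.0, 133.2] 561
scene stick_a 0.5 [266.3, 181.3] 943
wrist deck 0.66 [23.8, 192.2] 6218
scene deck 0.67 [267.3, 183.7] 760
```

View pics/g.png

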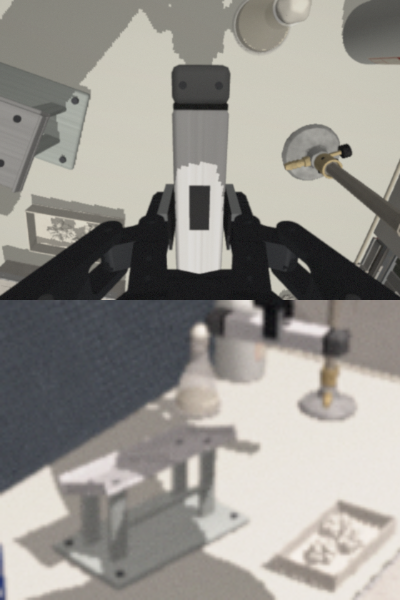

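```bash
cat >> h.py <<'E'
th=.212;ud=np.array([-np.cos(th)*np.cos(.38),np.sin(th)*np.cos(.38),np.sin(.38)]);yd=np.array([-np.sin(th),-np.cos(th),0]);zd=np.cross(ud,yd);O=np.array([.609,.053,.075])
def D(x,y,z): return O+x*ud+y*yd+z*zd
E
python3 - <<'E'
from h import *
pts=[D(0,-.085,0),D(0,.085,0),D(.07,.085,0),D(.07,-.085,0)]
pt2=[D(.0,0,.009),D(.07,0,.009)]; pt3=[D(0,-.085,.014),D(0,.085,.014)]
o=[]
for f,n,(x0,y0) in(("b","top",(235,140)),("a","scene",(220,150))):
    im=cv2.imread(f"pics/{f}.png")[y0:y0+75,x0:x0+105];im=cv2.resize(im,None,fx=6,fy=4.0 if 0 else 6)[:300] if 0 else cv2.resize(im,None,fx=5.6,fy=4)
    for P,c in((pts,(0,255,0)),(pt2,(0,0,255)),(pt3,(255,0,0))):
        q=((proj(cam(n),P)-[x0,y0])*[5.6,4]).astype(np.int32);cv2.polylines(im,[q],len(P)>2,c,1)
    o.append(im)
cv2.imwrite("pics/h.png",np.vstack(o))
e=cam("wrist");print(ray(e,[[378,35],[360,10]],0).round(3), np.array(e[3]).round(3))
E
```

```text
[[ 0.713 -0.226  0.   ]
 [ 0.728 -0.208  0.   ]] [ 0.655 -0.158  0.287]
```

View pics/h.png

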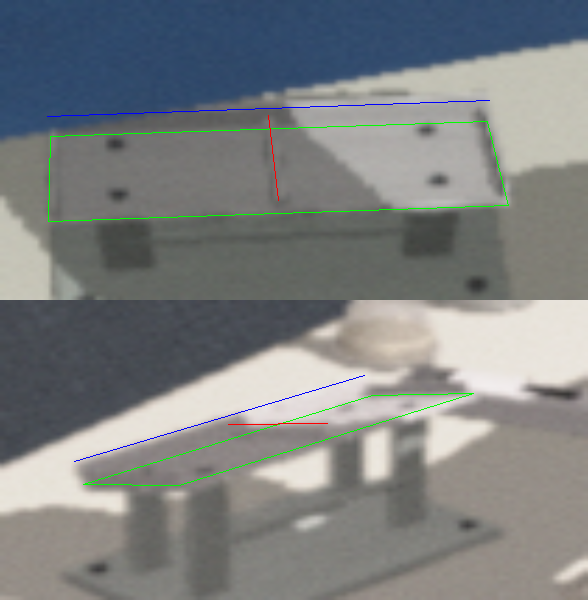

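play_rows(
  linear=[
    [-0.026,0.03,0],
    [-0.02,0.04,0],
    [-0.015,0.045,0],
    [-0.01,0.045,0],
    [-0.01,0.045,0],
    [0,0.045,0],
    [0,0.039,0],
    [0,0,0],
  ],
  turn=[-3,-3,-3,-3,-3,-3,-3.3,0],
)

```text
time: 5.58
tool_pos: [0.4959, 0.1197, 0.1455]
tool_rot: [-0.0, 0.995, -0.104, -0.0]
contact_force: [0.6, -1.0, -5.5]
gripper_width: 0.333
grasp_force: 60.9
```

Run:
```python
from h import *
s=state();print(s['ft_torque'],s['contact_force'],s['joint_pos'].round(2))
C=cam('wrist');im=save('wrist','i.png')[:,:,::-1].copy()
for P in([D(0,-.085,0),D(0,.085,0),D(.07,.085,0),D(.07,-.085,0)],[D(0,0,.009),D(.07,0,.009)]):
    cv2.polylines(im,[proj(C,P).astype(np.int32)],True,(0,255,0),1)
cv2.imwrite('pics/j.png',im)
```

```text
[-0.09547044 -0.1118538   0.01046998] [ 0.63634073 -1.00064348 -5.53942961] [ 0.09 -0.16  1.96  0.    1.34  1.87]
```

View pics/j.png

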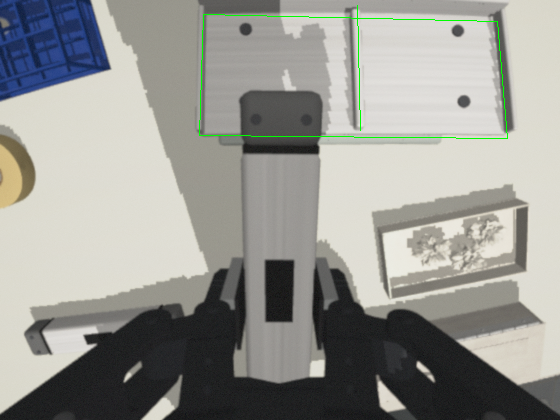

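play_rows(
  linear=[
    [0,0,-0.02],
    [0,0,-0.015],
    [0,0,-0.008],
    [0,0,-0.008],
    [0,0,-0.008],
    [0,0,-0.008],
    [0,0,0],
  ],
  turn=[0,0,0,0,0,0,0],
)

```text
time: 6.5
tool_pos: [0.4957, 0.1175, 0.0787]
tool_rot: [0.0, 0.994, -0.106, -0.001]
contact_force: [-4.6, 0.5, -0.7]
gripper_width: 0.334
grasp_force: 62.7
```

play_rows(
  linear=[
    [0,0,0.03],
    [0,0,0.03],
    [0,0,0.02],
    [0,0,0],
  ],
  turn=[0,0,0,0],
)

```text
time: 7.0
tool_pos: [0.4978, 0.1176, 0.1608]
tool_rot: [-0.0, 0.994, -0.106, 0.002]
contact_force: [-0.1, 0.5, -4.9]
gripper_width: 0.332
grasp_force: 62.3
```

Run:
```python
from h import *
a=save('wrist','k.png')[:,:,::-1];b=save('scene','l.png')[:,:,::-1]
cv2.imwrite('pics/m.png',np.vstack([cv2.resize(a,(400,300)),cv2.resize(b[80:220,180:367],(400,300))]))
```

```text
(no output)
```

View pics/m.png

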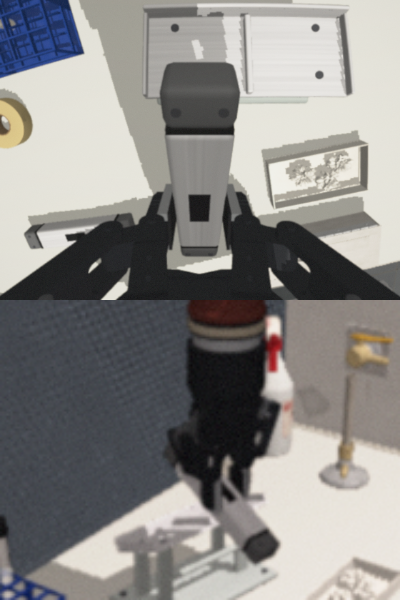

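```bash
cat >> h.py <<'E'
from scipy.optimize import least_squares
def tilt(rows0,rows1,z0,z1,ph0=0,grip=.0046):
    # rows of features along the stick, level and tilted; returns phi
    c=camera_info('wrist');K=np.array(c["camera_matrix"]);Dd=np.array(c["distortion"]);M=np.linalg.inv(np.array(c["mount"]))
    def row(s,ph):
        x=s*np.cos(ph)-.012*np.sin(ph);u=s*np.sin(ph)+.012*np.cos(ph)+grip
        X=M@np.array([x,0,-u,1]); return cv2.projectPoints(X[:3].reshape(1,1,3),np.zeros(3),np.zeros(3),K,Dd)[0].ravel()[1]
    f=lambda v:[row(s,0)-r for s,r in zip(v[1:],rows0)]+[row(s,v[0])-r for s,r in zip(v[1:],rows1)]
    r=least_squares(f,[.4]+[0.0]*len(rows0));return r.x,r.fun
E
python3 - <<'E'
from h import *
print(tilt([150,262,321],[185,273,308],0,0))
E
```

```text
(array([ 0.34510204,  0.06007738,  0.01624328, -0.0105156 ]), array([ 0.96372376, -2.499271  , -5.56570787, -1.00209312,  3.3155345 ,
        8.23026777]))
```

play_rows(
  linear=[
    [0,0,-0.04],
    [0,0,-0.03],
    [0,0,-0.01],
    [0,0,-0.006],
    [0,0,-0.004],
    [0,0,0],
    [0,0,0.06],
    [0,0,0.06],
  ],
  turn=[0,0,0,0,0,0,0,0],
)

```text
time: 8.1
tool_pos: [0.4956, 0.1176, 0.1892]
tool_rot: [0.0, 0.994, -0.106, -0.001]
contact_force: [0.8, 0.6, -3.9]
gripper_width: 0.333
grasp_force: 62.7
```

Run:
```python
from h import *
s=state();print(s['ft_torque'],s['contact_force'],s['tool_pos'])
a=save('wrist','n.png')
# column profile along the stick centre line
g=cv2.cvtColor(a,cv2.COLOR_RGB2GRAY)
print(g[60:400:6,275:285].mean(1).round().astype(int).tolist())
```

```text
[-0.04584894 -0.19106199 -0.00040999] [ 0.81808795  0.63396887 -3.87255114] [0.49563519 0.1175582  0.18922239]
[176, 174, 175, 176, 179, 175, 174, 84, 84, 85, 85, 84, 86, 85, 86, 90, 92, 83, 72, 70, 70, 70, 67, 66, 34, 68, 148, 132, 133, 132, 132, 132, 132, 132, 131, 130, 121, 23, 24, 25, 26, 118, 128, 128, 128, 77, 69, 160, 159, 194, 231, 231, 231, 230, 40, 33, 34]
```

Run:
```python
from h import *
for g in(.0046,.0,.009): print(tilt([150,262,321],[185,273,308],0,0,0,g)[0],tilt([150,262,321],[213,279,304],0,0,0,g)[0])
```

```text
[ 0.34505013  0.06007976  0.01624953 -0.01050677] [ 0.52276899  0.06009542  0.01665924 -0.01059917]
[ 0.36697201  0.05964221  0.01376729 -0.01432196] [ 0.54995821  0.05967792  0.01398952 -0.01464274]
[ 0.32247043  0.0604615   0.01856883 -0.00690795] [ 0.49436134  0.06041173  0.01915478 -0.00674972]
```

play_rows(
  linear=[
    [0,0,0.02],
    [0,0,0],
    [0,0,0],
    [0,0,0],
    [0,0,0],
    [0,0,0],
    [0,0,0],
    [0,0,0],
  ],
  turn=[10,10.5,10.5,10.5,10.5,10.5,10.5,10.5],
)

```text
time: 9.15
tool_pos: [0.4963, 0.1177, 0.2085]
tool_rot: [-0.0, 0.811, 0.585, -0.0]
contact_force: [-0.5, 0.8, -5.2]
gripper_width: 0.333
grasp_force: 62.7
```

play_rows(
  linear=[
    [0.005,-0.02,0],
    [0.006,-0.02,0],
    [0.006,-0.02,0],
    [0.006,-0.02,0],
    [0,-0.012,0],
    [0,0,0],
    [0,0,0],
    [0,0,0],
  ],
  turn=[10.5,10.5,10.5,10.5,10.5,10.5,10.5,10.5],
)

```text
time: 10.15
tool_pos: [0.5192, 0.0256, 0.2084]
tool_rot: [-0.0, 0.211, 0.978, 0.0]
contact_force: [-0.5, -0.8, -4.9]
gripper_width: 0.33
grasp_force: 62.7
```

play_rows(
  linear=[
    [0,0,0],
    [0,0,0],
    [0,0,-0.02],
    [0,0,-0.02],
    [0,0,-0.01],
    [0,0,-0.01],
    [0,0,0],
  ],
  turn=[10.5,2,0,0,0,0,0],
)

```text
time: 11.02
tool_pos: [0.5188, 0.0257, 0.1477]
tool_rot: [-0.001, 0.106, 0.994, -0.0]
contact_force: [-0.2, 0.9, -4.7]
gripper_width: 0.335
grasp_force: 62.6
```

Run:
```python
from h import *
s=state();print(s['ft_torque'],s['contact_force'],s['tool_pos'],s['tool_rot'])
im=save('scene','o.png')[:,:,::-1].copy()
ub=ud;C=cam('scene')
L=[D(.0,.03,.0),D(.16,.03,0),D(.16,.03,.024),D(0,.03,.024)]
a=cv2.resize(im[100:220,200:360],(640,480))
cv2.polylines(a,[((proj(C,[D(0,-.085,0),D(0,.085,0),D(.07,.085,0),D(.07,-.085,0)])-[200,100])*4).astype(np.int32)],True,(0,255,0),1)
cv2.imwrite('pics/p.png',a)
```

```text
[0.00687976 0.10142311 0.03955236] [-0.2440561   0.94102425 -4.66653877] [0.51877632 0.02569387 0.14765895] [-1.00178924e-03  1.06080942e-01  9.94356993e-01 -1.47967705e-05]
```

View pics/p.png

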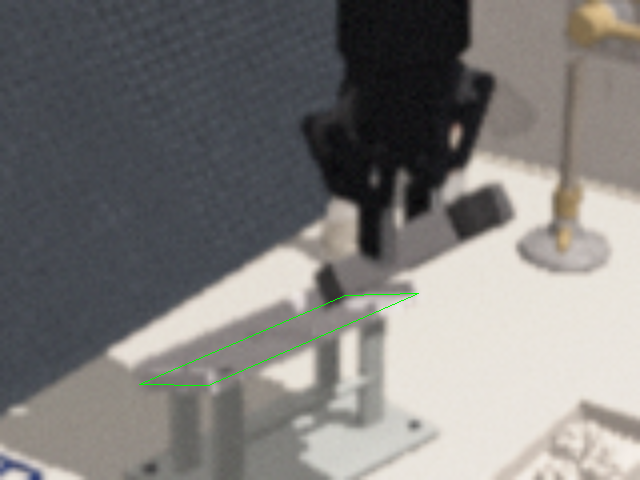

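play_rows(
  linear=[
    [0,0,-0.01],
    [0,0,-0.008],
    [0,0,-0.005],
    [0,0,0],
  ],
  turn=[0,0,0,0],
)

```text
time: 11.58
tool_pos: [0.5232, 0.0252, 0.1297]
tool_rot: [0.005, 0.106, 0.994, -0.0]
contact_force: [1.9, 0.3, 5.1]
gripper_width: 0.333
grasp_force: 63.9
```

play_rows(
  linear=[
    [0,0,-0.004],
    [0,0,-0.004],
    [0,0,0],
  ],
  turn=[0,0,0],
)

```text
time: 11.95
tool_pos: [0.5233, 0.0252, 0.122]
tool_rot: [0.005, 0.106, 0.994, -0.0]
contact_force: [-0.1, 0.2, 6.7]
gripper_width: 0.331
grasp_force: 64.4
```

play_rows(
  linear=[
    [0,0,-0.003],
    [0.005,-0.001,-0.002],
    [0.005,-0.001,-0.002],
    [0,0,0],
  ],
  turn=[0,0,0,0],
)

```text
time: 12.45
tool_pos: [0.5335, 0.0232, 0.1147]
tool_rot: [0.005, 0.106, 0.994, -0.0]
contact_force: [1.6, 0.0, 4.8]
gripper_width: 0.332
grasp_force: 64.4
```

play_rows(
  linear=[
    [0.004,-0.001,-0.003],
    [0.003,-0.001,-0.002],
    [0,0,0],
  ],
  turn=[0,0,0],
)

```text
time: 12.82
tool_pos: [0.5394, 0.0216, 0.1098]
tool_rot: [0.004, 0.106, 0.994, 0.0]
contact_force: [-2.7, 1.4, 10.1]
gripper_width: 0.334
grasp_force: 64.9
```

play_rows(
  linear=[
    [0.004,-0.001,-0.001],
    [0.003,-0.001,-0.001],
    [0,0,0],
  ],
  turn=[0,0,0],
)

```text
time: 13.2
tool_pos: [0.54, 0.0213, 0.1083]
tool_rot: [-0.006, 0.105, 0.994, 0.001]
contact_force: [-30.3, 5.1, 31.4]
gripper_width: 0.33
grasp_force: 67.5
```

Run:
```python
from h import *
s=state();print(s['ft_torque'],s['contact_force'],s['tool_pos'])
save('scene','q.png');save('top','q2.png')
for n in('scene','top'):
  C=cam(n)
  for x in(.075,.0795,.084,.095): print(n,x,[np.round(proj(C,D(x+o,.045,.024))[0],1).tolist() for o in(-.08,.08)])
  for r in trace(n,'stick_a'):
    m=r['region'].astype(np.uint8);c=max(cv2.findContours(m,0,2)[0],key=cv2.contourArea);print(r['p'],cv2.boxPoints(cv2.minAreaRect(c)).round().tolist())
```

```text
[0.91735484 4.42254106 0.37490146] [-30.29086641   5.06126116  31.36713617] [0.54003616 0.02127496 0.10830277]
scene 0.075 [[271.5, 169.9], [314.9, 167.9]]
scene 0.0795 [[272.6, 169.8], [316.3, 167.9]]
scene 0.084 [[273.7, 169.8], [317.7, 167.8]]
scene 0.095 [[276.4, 169.7], [321.1, 167.6]]
0.6 [[233.0, 312.0], [290.0, 265.0], [303.0, 280.0], [245.0, 327.0]]
0.59 [[270.0, 168.0], [322.0, 165.0], [322.0, 178.0], [270.0, 181.0]]
top 0.075 [[303.7, 160.9], [310.6, 212.1]]
top 0.0795 [[303.9, 162.2], [310.8, 213.8]]
top 0.084 [[304.0, 163.5], [311.0, 215.4]]
top 0.095 [[304.5, 166.7], [311.6, 219.5]]
0.78 [[294.0, 184.0], [306.0, 181.0], [316.0, 219.0], [304.0, 222.0]]
0.74 [[145.0, 301.0], [225.0, 285.0], [228.0, 303.0], [149.0, 318.0]]
```

play_rows(
  linear=[
    [-0.005,0.001,0.001],
    [0,0,0],
  ],
  turn=[0,0],
)

```text
time: 13.65
tool_pos: [0.54, 0.0213, 0.1084]
tool_rot: [0.002, 0.105, 0.994, 0.001]
contact_force: [-4.5, 2.4, 10.6]
gripper_width: 0.335
grasp_force: 65.1
```

play_rows(
  linear=[
    [0,0,0.002],
    [0,0,0],
  ],
  turn=[0,0],
)

```text
time: 13.9
tool_pos: [0.5398, 0.021, 0.1084]
tool_rot: [0.002, 0.106, 0.994, 0.001]
contact_force: [0.3, 3.2, 5.6]
gripper_width: 0.338
grasp_force: 64.4
```

play_rows(
  linear=[
    [0,0,0],
    [0,0,0],
    [0,0,0],
  ],
  turn=[0,0,0],
  hand=0.036,
)

```text
time: 14.28
tool_pos: [0.538, 0.0204, 0.1062]
tool_rot: [-0.001, 0.106, 0.994, -0.0]
contact_force: [-0.1, 1.1, -0.8]
gripper_width: 0.418
grasp_force: 0.0
```

Run:
```python
from h import *
s=state();print(s['ft_torque'],s['contact_force'],s['tool_pos'])
save('scene','r.png');save('top','r2.png')
for n in('scene','top'):
  C=cam(n)
  for r in trace(n,'stick_a'):
    m=r['region'].astype(np.uint8);c=max(cv2.findContours(m,0,2)[0],key=cv2.contourArea);print(n,r['p'],cv2.boxPoints(cv2.minAreaRect(c)).round().tolist())
```

```text
[-0.00606077  0.01002285 -0.00907438] [-0.05161855  1.05058409 -0.81721143] [0.53800139 0.02037549 0.10621994]
scene 0.9 [[233.0, 312.0], [289.0, 264.0], [301.0, 279.0], [246.0, 327.0]]
scene 0.58 [[290.0, 167.0], [321.0, 165.0], [321.0, 178.0], [291.0, 180.0]]
scene 0.39 [[316.0, 224.0], [350.0, 190.0], [370.0, 210.0], [336.0, 244.0]]
top 0.88 [[299.0, 186.0], [311.0, 185.0], [315.0, 220.0], [303.0, 221.0]]
```

play_rows(
  linear=[
    [0,0,0],
    [0,0,0],
    [0,0,0.02],
    [0,0,0.04],
    [0,0,0.05],
    [-0.02,0,0.03],
    [-0.03,0.02,0],
    [-0.03,0.03,0],
  ],
  turn=[0,0,0,0,0,0,-7,-10],
  hand=0.06,
)

```text
time: 15.48
tool_pos: [0.4582, 0.0707, 0.2494]
tool_rot: [0.002, 0.255, 0.967, 0.0]
contact_force: [-0.8, 0.2, 0.5]
gripper_width: 0.703
grasp_force: 0.0
```

play_rows(
  linear=[
    [-0.02,0.035,0],
    [-0.02,0.035,0],
    [-0.02,0.035,0],
    [0,0.035,0],
    [0,0,0],
    [0,0,0],
    [0,0,0],
    [0,0,0],
  ],
  turn=[-10,-10,-10,-10,-10,-10,-7,0],
  hand=0.085,
)

```text
time: 16.48
tool_pos: [0.3986, 0.2108, 0.2483]
tool_rot: [0.0, 0.744, 0.669, 0.001]
contact_force: [0.5, 0.7, -0.4]
gripper_width: 0.991
grasp_force: 0.0
```

```bash
cat > st.py <<'E'
from h import *
s=state();print(s['tool_pos'].round(4),s['tool_rot'].round(3),s['joint_pos'].round(2))
for n in('wrist','top'):
  C=cam(n);save(n,f's_{n}.png')
  for r in trace(n,'stick_a'):
    m=r['region'].astype(np.uint8);c=max(cv2.findContours(m,0,2)[0],key=cv2.contourArea)
    w=ray(C,c.reshape(-1,2),.02)[:,:2].astype(np.float32)
    print(n,round(r['p'],2),r['location'],[np.round(v,3) for v in cv2.minAreaRect(w)],cv2.boxPoints(cv2.minAreaRect(c)).round().tolist())
E
python3 st.py
```

```text
[0.3986 0.2108 0.2483] [0.    0.744 0.669 0.001] [ 0.32 -0.4   1.98 -0.    1.56  0.43]
wrist 0.63 [265.9, 75.8] [array([0.398, 0.31 ]), array([0.149, 0.031]), np.float64(87.275)] [[247.0, 0.0], [277.0, -2.0], [287.0, 150.0], [256.0, 152.0]]
wrist 0.55 [372.6, 365.5] [array([ 0.496, -0.073]), array([0.073, 0.036]), np.float64(57.364)] [[350.0, 378.0], [378.0, 341.0], [396.0, 355.0], [368.0, 392.0]]
top 0.9 [176.3, 303.0] [array([0.398, 0.328]), array([0.134, 0.035]), np.float64(87.617)] [[146.0, 303.0], [211.0, 288.0], [214.0, 305.0], [149.0, 319.0]]
```

play_rows(
  linear=[
    [0,0.035,0],
    [0,0.035,-0.03],
    [0,0.035,-0.04],
    [0,0,-0.05],
    [0,0,-0.05],
    [0,0,-0.04],
    [0,0,-0.02],
    [0,0,-0.0135],
  ],
  turn=[3.3,0,0,0,0,0,0,0],
)

```text
time: 17.68
tool_pos: [0.3979, 0.3153, 0.0021]
tool_rot: [-0.0, 0.724, 0.689, -0.001]
contact_force: [-0.1, 0.6, -0.0]
gripper_width: 0.998
grasp_force: 0.0
```

play_rows(
  linear=[
    [0,0,0],
    [0,0,0],
    [0,0,0],
    [0,0,0],
    [0,0,0],
    [0,0,0],
  ],
  turn=[0,0,0,0,0,0],
  hand=0,
)

```text
time: 18.42
tool_pos: [0.3994, 0.3164, 0.0048]
tool_rot: [0.0, 0.725, 0.689, 0.001]
contact_force: [-0.9, -0.5, 6.2]
gripper_width: 0.337
grasp_force: 61.5
```

play_rows(
  linear=[
    [0,0,0.01],
    [0,0,0.02],
    [0,0,0.03],
    [0,0,0.04],
    [0,0,0.04],
    [0,0,0],
    [0,0,0],
  ],
  turn=[0,0,0,0,0,0,0],
)

```text
time: 19.3
tool_pos: [0.3971, 0.3149, 0.1413]
tool_rot: [-0.0, 0.725, 0.689, -0.002]
contact_force: [-0.2, -0.0, -4.7]
gripper_width: 0.336
grasp_force: 60.3
```

Run:
```python
from h import *
s=state();print(s['ft_torque'],s['contact_force'],s['tool_pos'],s['tool_rot'])
a=save('wrist','t.png');g=cv2.cvtColor(a,cv2.COLOR_RGB2GRAY)
print(g[60:400:6,275:285].mean(1).round().astype(int).tolist())
```

```text
[ 0.17327033 -0.02278436  0.02777214] [-0.20233956 -0.01308632 -4.72329546] [0.39713347 0.31493349 0.14129837] [-4.24753971e-04  7.24602348e-01  6.89165348e-01 -1.54310216e-03]
[214, 214, 214, 214, 214, 214, 158, 97, 115, 115, 116, 115, 115, 115, 112, 91, 40, 168, 217, 218, 218, 218, 218, 218, 218, 218, 218, 218, 218, 218, 218, 210, 167, 149, 146, 27, 27, 26, 28, 26, 27, 26, 25, 35, 36, 184, 217, 217, 217, 216, 200, 146, 146, 145, 31, 26, 29]
```

play_rows(
  linear=[
    [0.01,-0.025,0.02],
    [0.01,-0.025,0],
    [0.01,-0.025,0],
    [0.01,-0.025,0],
    [0.01,-0.025,0],
    [0.015,-0.025,0],
    [0.015,-0.025,0],
    [0.018,-0.022,0],
  ],
  turn=[-10,-10.5,-10.5,-10.5,-10.5,-10.5,-10.5,-10.5],
)

```text
time: 20.35
tool_pos: [0.4952, 0.1175, 0.1603]
tool_rot: [0.0, 1.0, 0.029, -0.002]
contact_force: [-0.7, -0.2, -3.7]
gripper_width: 0.333
grasp_force: 60.3
```

play_rows(
  linear=[
    [0,0,0],
    [0,0,0],
    [0,0,-0.015],
    [0,0,0],
  ],
  turn=[-10.5,-6,0,0],
)

```text
time: 20.85
tool_pos: [0.494, 0.1184, 0.1444]
tool_rot: [0.001, 0.994, -0.111, -0.003]
contact_force: [0.9, -0.1, -4.6]
gripper_width: 0.334
grasp_force: 60.3
```

play_rows(
  linear=[
    [0,0,-0.02],
    [0,0,-0.015],
    [0,0,-0.008],
    [0,0,-0.008],
    [0,0,-0.008],
    [0,0,-0.008],
    [0,0,-0.007],
    [0,0,0],
  ],
  turn=[0,0,0,0,0,0,0,0],
)

```text
time: 21.85
tool_pos: [0.4961, 0.1188, 0.0742]
tool_rot: [-0.0, 0.994, -0.112, -0.0]
contact_force: [-2.7, 2.1, -1.2]
gripper_width: 0.335
grasp_force: 63.3
```

play_rows(
  linear=[
    [0,0,0.05],
    [0,0,0.05],
    [0,0,0.04],
    [0,0,0],
  ],
  turn=[0,0,0,0],
)

```text
time: 22.35
tool_pos: [0.4992, 0.1187, 0.2187]
tool_rot: [-0.001, 0.994, -0.112, 0.005]
contact_force: [0.2, -0.0, -5.4]
gripper_width: 0.338
grasp_force: 62.9
```

Run:
```python
from h import *
a=save('wrist','u.png');g=cv2.cvtColor(a,cv2.COLOR_RGB2GRAY)
print(g[60:400:4,275:285].mean(1).round().astype(int).tolist())
```

```text
[216, 219, 219, 225, 223, 225, 223, 223, 215, 198, 81, 81, 82, 82, 83, 83, 83, 83, 85, 88, 92, 89, 84, 78, 75, 75, 74, 73, 72, 72, 72, 71, 69, 50, 30, 31, 171, 152, 138, 138, 138, 139, 138, 138, 138, 137, 138, 138, 137, 138, 137, 138, 138, 137, 137, 118, 27, 26, 27, 27, 27, 26, 26, 27, 101, 137, 137, 137, 137, 137, 137, 137, 82, 79, 73, 116, 230, 230, 231, 231, 230, 39, 30, 34, 35]
```

play_rows(
  linear=[
    [0,0.01,0.03],
    [0,0.01,0],
    [0,0,0],
    [0,0,0],
    [0,0,0],
    [0,0,0],
    [0,0,0],
    [0,0,0],
  ],
  turn=[10.5,10.5,10.5,10.5,10.5,10.5,10.5,10.5],
)

```text
time: 23.4
tool_pos: [0.4949, 0.1384, 0.2402]
tool_rot: [-0.001, 0.812, 0.584, -0.003]
contact_force: [-0.5, -0.6, -4.7]
gripper_width: 0.334
grasp_force: 62.7
```

play_rows(
  linear=[
    [0,0,0],
    [0,0,0],
    [0,0,0],
    [0,0,0],
    [0,0,0],
    [0,0,0],
    [0,0,0],
    [0.02,-0.01,0],
  ],
  turn=[10.5,10.5,10.5,10.5,10.5,10.5,10.5,10.5],
)

```text
time: 24.4
tool_pos: [0.5144, 0.1289, 0.2401]
tool_rot: [-0.003, 0.212, 0.977, -0.001]
contact_force: [0.2, -0.2, -4.4]
gripper_width: 0.336
grasp_force: 62.7
```

play_rows(
  linear=[
    [0.027,-0.016,0],
    [0,0,-0.03],
    [0,0,-0.03],
    [0,0,-0.03],
    [0,0,-0.01],
    [0,0,0],
  ],
  turn=[10.5,2,0,0,0,0],
)

```text
time: 25.15
tool_pos: [0.542, 0.1125, 0.1419]
tool_rot: [-0.002, 0.108, 0.994, -0.0]
contact_force: [0.6, 0.2, -3.1]
gripper_width: 0.337
grasp_force: 62.6
```

play_rows(
  linear=[
    [0,0,-0.008],
    [0,0,-0.006],
    [0,0,-0.004],
    [0,0,0],
  ],
  turn=[0,0,0,0],
)

```text
time: 25.65
tool_pos: [0.5431, 0.1126, 0.126]
tool_rot: [-0.0, 0.108, 0.994, -0.0]
contact_force: [-0.5, 0.3, -3.9]
gripper_width: 0.334
grasp_force: 62.7
```

play_rows(
  linear=[
    [0,0,-0.004],
    [0,0,-0.004],
    [0,0,0],
  ],
  turn=[0,0,0],
)

```text
time: 26.02
tool_pos: [0.5461, 0.1126, 0.1212]
tool_rot: [0.003, 0.108, 0.994, 0.0]
contact_force: [1.0, -0.2, 4.0]
gripper_width: 0.334
grasp_force: 63.7
```

play_rows(
  linear=[
    [0,0,-0.004],
    [0.005,-0.001,-0.003],
    [0.005,-0.001,-0.002],
    [0,0,0],
  ],
  turn=[0,0,0,0],
)

```text
time: 26.52
tool_pos: [0.5569, 0.1107, 0.1126]
tool_rot: [0.004, 0.108, 0.994, 0.001]
contact_force: [1.4, -0.0, 5.2]
gripper_width: 0.335
grasp_force: 63.9
```

play_rows(
  linear=[
    [0.004,-0.001,-0.003],
    [0,0,0],
  ],
  turn=[0,0],
)

```text
time: 26.78
tool_pos: [0.5562, 0.1108, 0.1092]
tool_rot: [-0.002, 0.107, 0.994, 0.001]
contact_force: [-15.3, 2.0, 16.5]
gripper_width: 0.333
grasp_force: 65.1
```

play_rows(
  linear=[
    [-0.002,0,-0.003],
    [0,0,0],
  ],
  turn=[0,0],
)

```text
time: 27.02
tool_pos: [0.5553, 0.1109, 0.1071]
tool_rot: [-0.001, 0.107, 0.994, 0.001]
contact_force: [-12.4, 3.8, 16.3]
gripper_width: 0.339
grasp_force: 65.1
```

play_rows(
  linear=[
    [0.001,0,-0.003],
    [0,0,0],
  ],
  turn=[0,0],
)

```text
time: 27.28
tool_pos: [0.5553, 0.1109, 0.107]
tool_rot: [-0.003, 0.107, 0.994, 0.0]
contact_force: [-26.2, 1.9, 33.8]
gripper_width: 0.336
grasp_force: 67.3
```

play_rows(
  linear=[
    [-0.002,0,0.005],
    [0,0,0],
  ],
  turn=[0,0],
)

```text
time: 27.52
tool_pos: [0.5551, 0.1101, 0.1071]
tool_rot: [0.001, 0.107, 0.994, 0.001]
contact_force: [-4.5, 1.4, 9.5]
gripper_width: 0.341
grasp_force: 64.2
```

play_rows(
  linear=[
    [0,0,0.001],
    [0,0,0],
    [0,0,0],
    [0,0,0],
  ],
  turn=[0,0,0,0],
  hand=0.036,
)

```text
time: 28.02
tool_pos: [0.5542, 0.1095, 0.1059]
tool_rot: [-0.0, 0.108, 0.994, -0.0]
contact_force: [-0.3, 0.0, -0.4]
gripper_width: 0.419
grasp_force: 0.0
```

play_rows(
  linear=[
    [0,0,0],
    [0,0,0],
    [0,0,0.02],
    [0,0,0.04],
    [0,0,0.05],
    [-0.02,0,0.03],
    [-0.05,0.03,0],
    [-0.05,0.03,0],
  ],
  turn=[0,0,0,0,0,0,0,0],
  hand=0.056,
)

```text
time: 29.02
tool_pos: [0.4338, 0.1701, 0.2488]
tool_rot: [0.002, 0.108, 0.994, 0.001]
contact_force: [0.7, 0.3, 0.1]
gripper_width: 0.657
grasp_force: 0.0
```

play_rows(
  linear=[
    [-0.03,0.06,0],
    [0,0.06,0],
    [0,0.06,0],
    [0,0.06,0],
    [0,0.03,0],
    [0,0,0],
  ],
  turn=[0,0,0,0,0,0],
)

```text
time: 29.78
tool_pos: [0.4061, 0.4374, 0.2476]
tool_rot: [0.0, 0.106, 0.994, 0.0]
contact_force: [-0.6, -0.2, -0.9]
gripper_width: 0.657
grasp_force: 0.0
```

Run:
```python
from h import *
o=[]
for n,(x0,y0) in(('top',(230,140)),('scene',(220,140))):
    im=save(n,f'z_{n}.png')[y0:y0+90,x0:x0+130,::-1]
    im=cv2.resize(im,None,fx=5,fy=3.3 if 0 else 3.3*1.0);C=cam(n)
    for yc in(-.045,.045):
        q=[D(x,yc+y,.024) for x,y in((0,-.015),(0,.015),(.16,.015),(.16,-.015))]
        cv2.polylines(im,[((proj(C,q)-[x0,y0]+.5)*[5,3.3]).astype(np.int32)],True,(0,255,0),1)
    o.append(im)
cv2.imwrite('pics/v.png',np.vstack(o))
```

```text
(no output)
```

View pics/v.png

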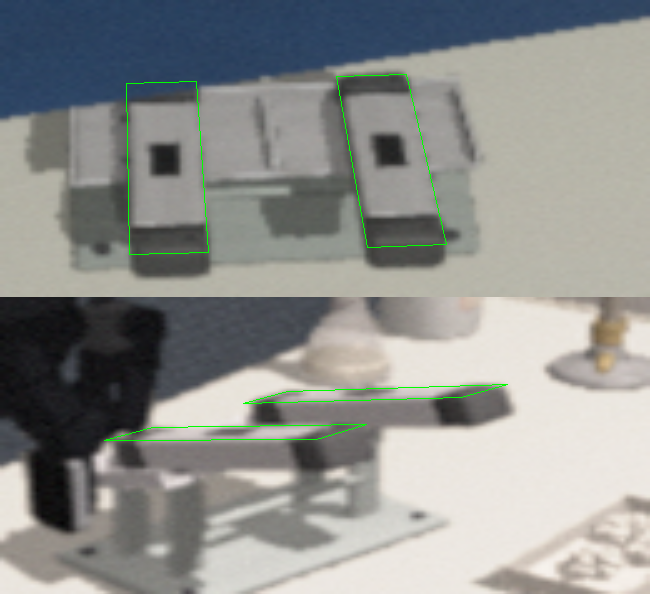

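```bash
python3 -c "
from plant import *
print(job_done())"
```

```text
the job is handed in; nothing more can be done
None
```

Both sticks lie flat on the rest, each in its own lane with its heavy end down against the stop. The gripper let go and moved clear, and I handed the job in at about 30 s; the hand-in returned no verdict.

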